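Assemble a steel filter holder for the autoclave

ROBOT

A 6-joint arm with a two-finger parallel gripper is mounted at the origin on the work surface. World frame = base frame: x ahead of the robot, y to its left, z up, the work surface at z = 0. Lengths are in m, angles in degrees, forces in N, time in s.
With the tool pointing down it reaches from about 0.35 to 0.875 m from the base axis. Payload 4.2 kg.
Tool frame: the origin (TCP) lies at the very end of the fingers, on their centre line; the grasp point (between the pads) lies 19 mm behind it; z points along the fingers, y is the direction in which the jaws open and shut (so a half turn about z gives the same grasp; the last joint's range is limited). The gripper opens to 87 mm and grips with 3 to 60 N. Pads are 19 mm wide; open, the fingers measure 117 mm over their backs; the gripper's body (75 mm by 190 mm) begins 51 mm behind the grasp point.
Start: joints at [91.02, 22.042, 0.453, 0, -68.411, -14.817], TCP at [0.149, 0.607, 0.223] pointing down, gripper open.
Joint ranges: [-179.83, 179.83], [-69.29, 118.12], [-61.27, 80.66], [-181.25, 117.63], [-171.15, -9.14], [-177.46, 177.46]. Speed limits (degrees/s): [159.86, 159.86, 180, 180, 180, 180].

INTERFACE

Orientations are given as a 3x3 rotation matrix whose columns are the frame's x, y, z axes.
In Python, from station import r, imaging gives the robot as it stands. The module is installed in compiled form; this text tells all that it offers.
- The arm moves only by the tool move_arm, never from a script. Its argument "motion" is one flat list of numbers, 7 for each row, row after row: the shift along the tool's x, y, z in units of 40 mm (1.0 is 40 mm), then the turn, a rotation vector about the tool's x, y, z in units of 5 degrees (1.0 is 5 degrees), then the gripper's target within -1 to 1 (shut at 1, half-way at 0, fully open at -1). In form: [dx, dy, dz, wx, wy, wz, gripper, dx, dy, dz, wx, wy, wz, gripper, ...]. A call has 1 to 20 rows; each row is the pose to reach, as a shift and turn from the pose measured when the call began, along the tool's axes at that moment; what a row does not reach only later rows make up. A row lasts 1/12 s, in which the tool goes at most 41.7 mm and 7.16 degrees, less where a joint would pass 70% of its speed; a pose out of reach is approached as far as the arm can. A call with a gripper value outside its range is refused whole. The fingers move at their own pace and stop on an object; the grip force is fixed at half the most. Time passes only in rows, so rows that repeat a pose let the fingers close. It gives the time, the measured TCP pose, the force and the opening at its end, in the units of the state.
- r.sense(): the state, without advancing time (a new reading comes with each control period).
- imaging.capture(name): name is "side" or "top"; returns the picture (420x560x3 uint8, blue, green, red); there is no depth.
- imaging.camera_params(name): a dict with "intrinsics" (3x3 intrinsics, pixels), "k1" (the pictures are not rectified: a ray, as slopes to the right and down, at radius r is drawn at 1 + k1 r^2 times it, then the intrinsics apply), "world_from_camera" (4x4, takes a point from camera to world coordinates). Camera axes: x right, y down, z forward; pixel columns grow to the right and rows downward; lengths in m; the calibration is good to about 2 mm. A picture is of the moment at which its call begins. camera_params takes no time and is no camera call.
- r.finish_job(): hands the job in, once; it reports no verdict.
The state is a dict: "time_s": time; "joints": joint angles; "joint_velocities": joint speeds; "effort": joint torques, N m; "tcp_pos": TCP position; "ee_rot": TCP orientation; "wrist_force": force on the tool from outside, world axes, zero at the start; "moment": the same for the moment, N m; "gripper_width": opening from 0.0 (shut) to 1.0 (fully open).
Only numpy, scipy, OpenCV 4.12 (cv2) and the standard library are available. Lean on these libraries where they do the work, as an engineer would, in place of code of your own. Each camera call takes 0.05 s, during which the arm holds its last target.

TASK

Put the steel filter holder together on its receiver, ready for the autoclave, adding one part at a time from the bottom up: first the perforated support, then the spacer ring, then the tall funnel, and the lid last. Every part must sit fully home and upright on the one below; leave the dishes, jar, crucible, slide box and brush where they are.

Things in the scene. Friction and masses are not known exactly. Their poses are not given: they have to be found in the camera images.
- receiver: Receiver: squat round steel vessel fixed to the bench, 84 mm wide at its foot, 60 mm at its top, 45 mm high, short hose nipple at its own +y. Open round socket in its top, 48 mm wide, 12 mm deep. Origin: centre of its underside, z up. When the support is seated its shoulder rests on the rim, its origin 37 mm above this origin.
- support: Support: low steel cylinder, 56 mm wide, 30 mm high, a perforated plate (dark holes) sunk 12 mm in its top, forming a socket 48 mm wide. Cone foot: 28 mm wide at the bottom, 42 mm wide 8 mm up, where the 56 mm body starts with a flat shoulder. Seated ring: origin 22 mm above this one. 0.2 kg. Grip across the body, 8 to 30 mm up. Origin: centre of its underside (foot), z up; round.
- ring: Spacer ring: low steel ring, 56 mm wide, 28 mm high, bench visible through its hole (20 mm wide). Socket in its top 48 mm wide, 14 mm deep. Cone foot: 28 mm wide at the bottom, 42 mm wide 8 mm up, where the 56 mm body starts with a flat shoulder. Seated funnel: origin 20 mm above this one. 0.14 kg. Grip across the body, 8 to 28 mm up. Origin: centre of its underside (foot), z up; round.
- funnel: Funnel: the tall steel tube, 56 mm wide, 58 mm high, open at the top (48 mm bore, 44 mm deep), floor inside with a dark 10 mm outlet. Cone foot: 28 mm wide at the bottom, 42 mm wide 8 mm up, where the 56 mm body starts with a flat shoulder. Seated lid: origin 50 mm above this one. 0.2 kg. Grip across the body, 8 to 58 mm up. Origin: centre of its underside (foot), z up; round.
- lid: Lid: steel disc 56 mm wide, 6 mm thick, with a round knob 20 mm wide and 22 mm high on its middle; 36 mm high in all. Cone foot: 28 mm wide at the bottom, 42 mm wide 8 mm up, where the 56 mm body starts with a flat shoulder. The knob spans 14 to 36 mm up. 0.12 kg. Origin: centre of its underside (foot), z up; round.
- dishes: Two stacked, closed culture dishes, 88 mm wide, 33 mm high in all, pale. Loose bystander; must stay where it is. Origin: centre of its underside, z up.
- jar: Small amber glass jar with black cap, 42 mm wide, 42 mm high. Loose bystander; must stay where it is. Origin: centre of its underside, z up.
- crucible: Small white porcelain crucible, 44 mm wide at the rim, 34 mm high. Loose bystander; must stay where it is. Origin: centre of its underside, z up.
- slidebox: Closed wooden slide box, 85 x 34 x 28 mm, long along its x. Loose bystander; must stay where it is. Origin: centre of its underside, z up.
- brush: Small cleaning brush lying flat, about 118 mm long along its x, 18 mm wide, 16 mm high, handle to -x. Loose bystander; must stay where it is. Origin: on the bench under its middle, z up.
There are look-alikes about, which are no part of the job. Leave any pink look-alike of the support alone.

How it is judged (in metres and radians):
On the way, in this order (a step that is already met when the one before it is completed fails the run):
1. the support is seated in the receiver (horizontal distance between support and receiver below 0.006 m and z of support in the frame of receiver between 0.034 and 0.04 m and angle between support's own z axis and vertical below 0.06 rad), for 0.2 s.
2. the ring is seated on the support (horizontal distance between ring and support below 0.006 m and z of ring in the frame of support between 0.019 and 0.025 m and angle between ring's own z axis and vertical below 0.06 rad), for 0.2 s.
3. the funnel is seated on the ring (horizontal distance between funnel and ring below 0.006 m and z of funnel in the frame of ring between 0.017 and 0.023 m and angle between funnel's own z axis and vertical below 0.06 rad), for 0.2 s.
4. the lid is seated on the funnel (horizontal distance between lid and funnel below 0.006 m and z of lid in the frame of funnel between 0.047 and 0.053 m and angle between lid's own z axis and vertical below 0.06 rad), for 0.2 s.
At the end, for the whole second after the job is handed in: Support in the receiver, ring on the support, funnel on the ring and lid on the funnel: each within 6 mm sideways of the part below, within 3 mm of its seated height, tilted less than 0.06 rad, released and at rest (all of step 1 and all of step 2 and all of step 3 and all of step 4 and linear speed of each of support, ring, funnel, lid below 0.02 m/s and angular speed of each of support, ring, funnel, lid below 0.2 rad/s); the robot touches nothing.
It fails at once if the dishes is moved more than 30 mm (distance of dishes from where it was at the start of the episode above 0.03 m).
It fails at once if the jar is moved more than 30 mm (distance of jar from where it was at the start of the episode above 0.03 m).
It fails at once if the crucible is moved more than 30 mm (distance of crucible from where it was at the start of the episode above 0.03 m).
It fails at once if the slidebox is moved more than 30 mm (distance of slidebox from where it was at the start of the episode above 0.03 m).
It fails at once if the brush is moved more than 30 mm (distance of brush from where it was at the start of the episode above 0.03 m).
It also fails if it takes over 128 s, if anything falls off the work surface, if the arm or the gripper's body presses on something with over 40 N, if the wrist force passes 120 N, or if a joint passes its speed limit or range.

## Working session

There is one attempt and no reset: what is moved stays moved. The work goes in short steps, Python scripts to look and compute and a tool call to move; the robot and the scene stay as the last step left them, time stands still between calls to the robot, and variables do not carry over. Pictures are saved under pics/ and viewed, and the job is handed in when it is done.

Besides the shell and the picture viewer there is one more tool, called after "Emit:" by a JSON object that holds its "name" and its "arguments", one argument or row to a line. move_arm: Moves the arm, as the interface text tells. Its arguments: {"type":"object","properties":{"motion":{"type":"array","items":{"type":"number"}}},"required":["motion"]}

```bash
mkdir -p pics; ls; python3 - <<'E'
from station import r, imaging
import cv2
s=r.sense(); print(s)
for n in("side","top"):
    im=imaging.capture(n); cv2.imwrite(f"pics/{n}0.png",im); cv2.imwrite(f"pics/{n}0b.png",cv2.resize(im,(800,600)))
    print(imaging.camera_params(n))
E
```

```text
pics
{'time_s': 0.0, 'joints': array([ 9.10217715e+01,  2.20891435e+01,  3.76776408e-01, -2.71572251e-02,
       -6.84129778e+01, -1.48144317e+01]), 'joint_velocities': array([ 0.06867462,  0.05382149,  0.01430256,  0.03544498,  0.04071158,
       -0.0115673 ]), 'effort': array([ 7.34167406e-04, -3.90665174e+01,  1.87408054e+01,  4.22005177e+00,
        1.10649460e-02, -1.85468666e-04]), 'tcp_pos': array([0.14887582, 0.60635712, 0.22146091]), 'ee_rot': array([[ 9.71123151e-01, -2.38578423e-01, -4.01656930e-04],
       [-2.38578724e-01, -9.71120679e-01, -2.19515172e-03],
       [ 1.33658486e-04,  2.22758946e-03, -9.99997510e-01]]), 'wrist_force': array([-0.53985185,  0.12575122, -0.82141416]), 'moment': array([-0.04734396, -0.02060377, -0.01989338]), 'gripper_width': 1.0002945699865402}
{'intrinsics': array([[464.78012096,   0.        , 284.66922296],
       [  0.        , 464.78012096, 216.25318148],
       [  0.        ,   0.        ,   1.        ]]), 'k1': -0.024862280200054546, 'world_from_camera': array([[-9.88422977e-01, -8.11135041e-02,  1.28220970e-01,
         3.60764679e-01],
       [-1.51723190e-01,  5.30106824e-01, -8.34246264e-01,
         9.78031929e-01],
       [-3.02173503e-04, -8.44042271e-01, -5.36276565e-01,
         6.52137096e-01],
       [ 0.00000000e+00,  0.00000000e+00,  0.00000000e+00,
         1.00000000e+00]])}
{'intrinsics': array([[425.89774968,   0.        , 285.31276238],
       [  0.        , 425.89774968, 209.12386485],
       [  0.        ,   0.        ,   1.        ]]), 'k1': -0.02528409143928879, 'world_from_camera': array([[ 0.00886407, -0.98028128,  0.19740832,  0.34181321],
       [-0.99977927, -0.00492742,  0.02042393, -0.0092637 ],
       [-0.01904848, -0.19754578, -0.98010858,  0.97784561],
       [ 0.        ,  0.        ,  0.        ,  1.        ]])}
```

View pics/side0b.png

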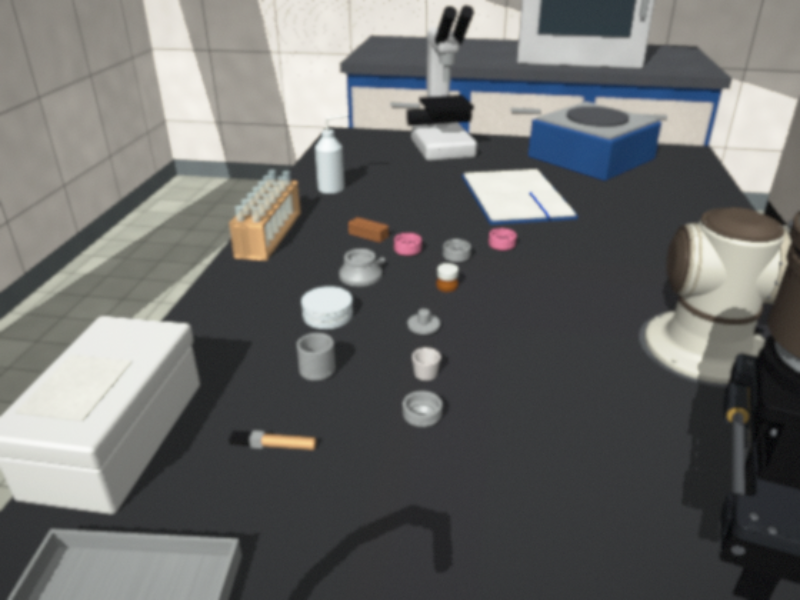

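View pics/top0b.png

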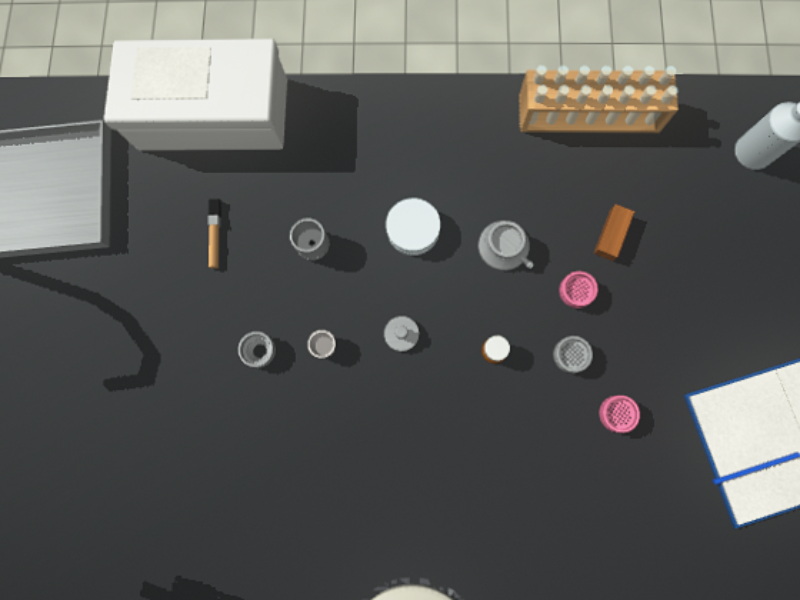

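The side view shows receiver (360,266), support (457,250), pinks (407,243),(502,239), lid (423,322), ring (422,408), funnel (316,356). In the top view (800x600): receiver (505,243), dishes (413,226), funnel (309,238), ring (256,350), crucible (321,344), lid (402,334), jar (497,348) and brush (213,235).

Candidates for the support, top view: grey perforated at (573,354), pink at (579,288) and pink at (620,413). The choice is the grey one. Candidates for the ring: (256,350), or the crucible (321,344), which is white and smaller. I'll check with close crops.

```bash
cat > h.py <<'E'
import numpy as np, cv2
from station import r, imaging
P={n:imaging.camera_params(n) for n in("side","top")}
def ray(n,uv):
    p=P[n];K=p["intrinsics"];T=p["world_from_camera"]
    d=np.array([(uv[0]-K[0,2])/K[0,0],(uv[1]-K[1,2])/K[1,1]]);x=d.copy()
    for _ in range(20): x=d/(1+p["k1"]*(x@x))
    return T[:3,3],T[:3,:3]@np.array([x[0],x[1],1.])
def onz(n,uv,z):
    o,v=ray(n,uv); return o+v*(z-o[2])/v[2]
def proj(n,X):
    p=P[n];K=p["intrinsics"];T=p["world_from_camera"]
    c=T[:3,:3].T@(np.asarray(X)-T[:3,3]);x=c[:2]/c[2];x=x*(1+p["k1"]*(x@x))
    return K[:2,:2]@x+K[:2,2]
def tri(a,b):
    (o1,d1),(o2,d2)=ray("top",a),ray("side",b)
    M=np.c_[d1,-d2]; t=np.linalg.lstsq(M,o2-o1,rcond=None)[0]
    p,q=o1+d1*t[0],o2+d2*t[1]; return (p+q)/2,np.linalg.norm(p-q)
E
python3 - <<'E'
import cv2,numpy as np
t=cv2.imread("pics/top0.png");s=cv2.imread("pics/side0.png")
def crop(im,c,h=26,k=10):
    x,y=c; return cv2.resize(im[y-h//2:y-h//2+h, x-h//2:x-h//2+h] if 0 else im[y-20:y+20,x-20:x+20],(200,200),interpolation=cv2.INTER_NEAREST)
f=.7
T=[(573,354),(579,288),(505,243),(256,350)];U=[(309,238),(402,334),(321,344),(620,413)]
S=[(457,250),(360,266),(422,408),(316,356)]
rows=[np.hstack([crop(im,(int(x*f),int(y*f))) for x,y in L]) for im,L in((t,T),(t,U),(s,S))]
cv2.imwrite("pics/crops.png",np.vstack(rows))
E
```

```text
(no output)
```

View pics/crops.png

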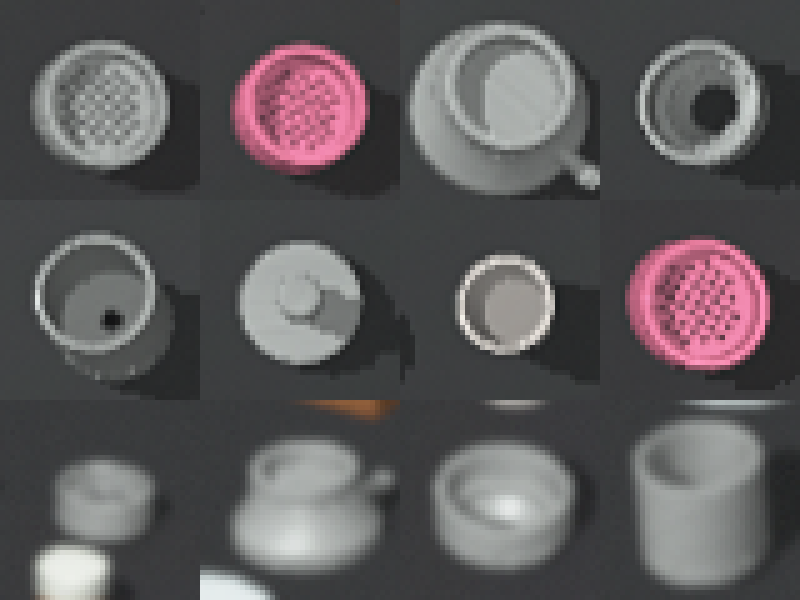

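```bash
cat > m.py <<'E'
from h import *
from scipy.optimize import least_squares
def fitcirc(n,im,c,z,R,thr=85,half=26):
    """silhouette contour of thing near pixel c, cast on plane z (top rim), arc away from camera fitted w/ fixed R"""
    g=im.max(axis=2); x,y=map(int,c)
    m=np.zeros_like(g); m[y-half:y+half,x-half:x+half]=(g[y-half:y+half,x-half:x+half]>thr)*255
    cs,_=cv2.findContours(m,cv2.RETR_EXTERNAL,cv2.CHAIN_APPROX_NONE)
    k=max(cs,key=cv2.contourArea)[:,0,:].astype(float)
    W=np.array([onz(n,p,z)[:2] for p in k]); cam=P[n]["world_from_camera"][:2,3]
    c0=W.mean(0); px=np.linalg.norm(onz(n,(x+1,y),z)-onz(n,(x,y),z))
    for _ in range(8):
        u=(c0-cam)/np.linalg.norm(c0-cam)
        sel=((W-c0)@u>0.1*R)&(abs(np.linalg.norm(W-c0,axis=1)-R)<.25*R)
        q=W[sel]
        f=least_squares(lambda a:np.hypot(*(q-a[:2]).T)+px*.4-R,c0,loss="soft_l1",f_scale=.001); c0=f.x
    free=least_squares(lambda a:np.hypot(*(q-a[:2]).T)+px*.4-a[2],[*c0,R],loss="soft_l1",f_scale=.001).x
    return c0,np.sqrt(np.mean(f.fun**2)),free,len(q)
if __name__=="__main__":
    f=.7
    top=cv2.imread("pics/top0.png");side=cv2.imread("pics/side0.png")
    for nm,z,R,t,s in[("support",.030,.028,(573,354),(457,250)),("ring",.028,.028,(256,350),(422,408)),
        ("funnel",.058,.028,(309,238),(316,356)),("lid",.014,.028,(402,334),(423,325)),("receiver",.045,.030,(505,243),(360,266)),
        ("crucible",.034,.022,(321,344),(426,362)),("jar",.042,.021,(497,348),(447,275)),("dishes",.033,.044,(413,226),(327,307))]:
        for n,im,c in(("top",top,t),("side",side,s)):
            try:
                c0,e,fr,k=fitcirc(n,im,(c[0]*f,c[1]*f),z,R,half=32 if nm in("dishes","receiver") else 26)
                print(nm,n,np.round(c0*1000,1),"rms %.1f"%(e*1e3),"free",np.round(fr*1000,1),k)
            except Exception as ex: print(nm,n,ex)
E
python3 m.py
```

```text
support top [ 448.  -249.4] rms 0.7 free [ 447.4 -248.3   29. ] 33
support side [ 445.9 -250.4] rms 1.1 free [ 445.8 -248.2   29.5] 11
ring top [452.4 251.4] rms 0.6 free [452.3 251.2  28.2] 32
ring side [451.2 249.9] rms 0.7 free [451.2 250.1  28.2] 30
funnel top [631.4 171.2] rms 0.7 free [631.1 171.   28.3] 31
funnel side [629.7 168.2] rms 1.1 free [629.5 169.   28.6] 28
lid top [481.3  21.4] rms 0.6 free [481.7  21.5  27.7] 31
lid side [480.1  18.2] rms 2.4 free [479.8  19.3  28.7] 17
receiver top [ 630.7 -145.8] rms 2.8 free [ 621.8 -141.3   38.5] 36
receiver side [ 628.7 -150.5] rms 1.7 free [ 628.7 -150.5   30. ] 21
crucible top [460.5 146.5] rms 0.6 free [459.9 145.9  22.6] 26
crucible side [459.3 141.5] rms 1.1 free [459.2 142.6  22.9] 21
jar top [ 454.2 -126.5] rms 0.8 free [ 455.2 -127.6   19.8] 25
jar side [ 452.1 -225.5] rms 0.5 free [-71874.1  -7936.2  72756.4] 3
dishes top [659.2   3.8] rms 0.8 free [657.9   3.8  45. ] 48
dishes side [658.   -3.9] rms 1.7 free [ 6.571e+02 -4.000e-01  4.680e+01] 38
```

Row 1 of the crops shows the grey perforated support, a pink look-alike, the receiver with its nipple, and the ring with its hole. Row 2 shows the funnel, lid, crucible and the second pink. The two views agree to 1–3 mm. The receiver's rim needs a better fit.

```bash
python3 - <<'E'
from h import *
im=cv2.imread("pics/top0.png"); x0,y0=325,140
c=cv2.resize(im[y0:y0+60,x0:x0+60],(600,600),interpolation=cv2.INTER_CUBIC)
g=cv2.cvtColor(c,cv2.COLOR_BGR2GRAY)
h=cv2.HoughCircles(g,cv2.HOUGH_GRADIENT,1,20,param1=80,param2=25,minRadius=90,maxRadius=170)
h=[] if h is None else h[0]
for a,b,R in h[:6]:
    uv=(x0+a/10-.45,y0+b/10-.45)
    for z in(.045,.033):
        p=onz("top",uv,z);q=onz("top",(uv[0]+R/10,uv[1]),z);print(uv,z,np.round(p*1e3,1),"R %.1f"%(1e3*np.linalg.norm(p-q)))
X=np.array([.6295,-.1475,0])
for R,z,col in((.03,.045,(0,255,0)),(.024,.045,(0,255,255)),(.042,0,(0,0,255))):
    pts=[(proj("top",X+[R*np.cos(t),R*np.sin(t),z])-[x0,y0]+.5)*10 for t in np.linspace(0,6.3,60)]
    cv2.polylines(c,[np.int32(pts)],True,col,1)
cv2.imwrite("pics/rec.png",c)
E
```

```text
(no output)
```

View pics/rec.png

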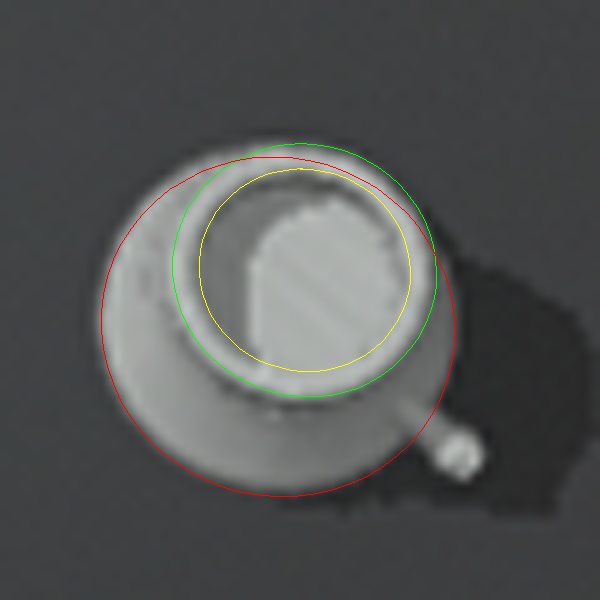

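Emit:
{"name": "move_arm", "arguments": {
  "motion": [11.54,10.19,0,0,0,-2.76,-1,11.54,10.19,0,0,0,-2.76,-1,11.54,10.19,0,0,0,-2.76,-1,11.54,10.19,0,0,0,-2.76,-1,11.54,10.19,0,0,0,-2.76,-1,11.54,10.19,0,0,0,-2.76,-1,11.54,10.19,0,0,0,-2.76,-1,11.54,10.19,0,0,0,-2.76,-1,11.54,10.19,0,0,0,-2.76,-1,11.54,10.19,0,0,0,-2.76,-1,11.54,10.19,0,0,0,-2.76,-1,11.54,10.19,0,0,0,-2.76,-1,11.54,10.19,0,0,0,-2.76,-1,11.54,10.19,0,0,0,-2.76,-1,11.54,10.19,0,0,0,-2.76,-1,11.54,10.19,0,0,0,-2.76,-1,11.54,10.19,0,0,0,-2.76,-1,11.54,10.19,0,0,0,-2.76,-1]
}}

```text
time_s: 1.6
tcp_pos: [0.4995, 0.1004, 0.222]
ee_rot: [[1.0, -0.001, -0.001], [-0.001, -1.0, -0.002], [-0.001, 0.002, -1.0]]
wrist_force: [-0.1, 1.0, -0.9]
gripper_width: 0.999
```

The overlay at (629.5, -147.5) mm matches the receiver's rim, socket and foot to about 1 mm, with the socket centre near crop pixel (305,270). Next I go over the support.

Emit:
{"name": "move_arm", "arguments": {
  "motion": [-1.31,8.75,0,0,0,0,-1,-1.31,8.75,0,0,0,0,-1,-1.31,8.75,0,0,0,0,-1,-1.31,8.75,0,0,0,0,-1,-1.31,8.75,0,0,0,0,-1,-1.31,8.75,0,0,0,0,-1,-1.31,8.75,0,0,0,0,-1,-1.31,8.75,0,0,0,0,-1,-1.31,8.75,0,0,0,0,-1,-1.31,8.75,0,0,0,0,-1,-1.31,8.75,3.3,0,0,0,-1,-1.31,8.75,3.3,0,0,0,-1,-1.31,8.75,3.3,0,0,0,-1,-1.31,8.75,3.3,0,0,0,-1,-1.31,8.75,3.3,0,0,0,-1,-1.31,8.75,3.3,0,0,0,-1]
}}

```text
time_s: 2.93
tcp_pos: [0.4483, -0.2493, 0.0923]
ee_rot: [[1.0, 0.002, 0.0], [0.002, -1.0, -0.003], [0.0, 0.003, -1.0]]
wrist_force: [-0.0, -0.1, 0.1]
gripper_width: 1.004
```

```bash
python3 - <<'E'
from h import *
print(r.sense()["tcp_pos"],r.sense()["joints"])
a=imaging.capture("side");b=imaging.capture("top")
c=[cv2.resize(a[110:230,250:410],(400,300)),cv2.resize(b[170:320,300:500],(400,300))]
cv2.imwrite("pics/ap1.png",np.hstack(c))
E
```

```text
[ 0.44833302 -0.24931866  0.09228879] [-10.81460028  19.19154715 -25.35031099   0.25490424 -45.39845968
 100.75356905]
```

View pics/ap1.png

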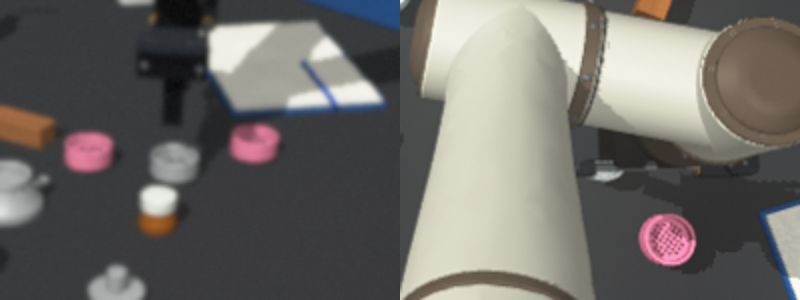

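The side view shows the fingers (crop pixel 173,100) directly above the grey support (175,162). I descend and close.

Emit:
{"name": "move_arm", "arguments": {
  "motion": [-0.02,0,0.7,0,0,0,-1,-0.02,0,1.4,0,0,0,-1,-0.02,0,1.8,0,0,0,-1,-0.02,0,2.06,0,0,0,-1,-0.02,0,2.06,0,0,0,-1,-0.02,0,2.06,0,0,0,-1,-0.02,0,2.06,0,0,0,1,-0.02,0,2.06,0,0,0,1,-0.02,0,2.06,0,0,0,1,-0.02,0,2.06,0,0,0,1,-0.02,0,2.06,0,0,0,1,-0.02,0,2.06,0,0,0,1,-0.02,0,2.06,0,0,0,1,-0.02,0,2.06,0,0,0,1,-0.02,0,2.06,0,0,0,1,-0.02,0,2.06,0,0,0,1,-0.02,0,2.06,0,0,0,1,-0.02,0,2.06,0,0,0,1]
}}

```text
time_s: 4.53
tcp_pos: [0.4486, -0.25, 0.0114]
ee_rot: [[1.0, 0.001, 0.004], [0.001, -1.0, -0.004], [0.004, 0.004, -1.0]]
wrist_force: [-1.0, 3.2, 5.4]
gripper_width: 0.634
```

Opening 0.634 ≈ 55 mm, so it is held. Lift and move over the receiver.

Emit:
{"name": "move_arm", "arguments": {
  "motion": [0,0,-0.5,0,0,0,1,0,0,-1.2,0,0,0,1,0,0,-2,0,0,0,1,0,0,-2.4,0,0,0,1,0.9,-0.5,-2.4,0,0,0,1,1.8,-1.0,-2.4,0,0,0,1,2.7,-1.5,-2.4,0,0,0,1,3.6,-2.0,-2.4,0,0,0,1,4.3,-2.4,-2.4,0,0,0,1,4.55,-2.55,-2.4,0,0,0,1,4.55,-2.55,-2.4,0,0,0,1,4.55,-2.55,-2.4,0,0,0,1,4.55,-2.55,-2.4,0,0,0,1]
}}

```text
time_s: 5.62
tcp_pos: [0.6285, -0.1479, 0.1067]
ee_rot: [[1.0, 0.0, 0.001], [0.0, -1.0, -0.003], [0.001, 0.003, -1.0]]
wrist_force: [0.3, -1.2, -2.1]
gripper_width: 0.637
```

```bash
python3 - <<'E'
from h import *
print(r.sense()["tcp_pos"],r.sense()["ee_rot"][:,2])
a=imaging.capture("side")
cv2.imwrite("pics/car1.png",cv2.resize(a[100:220,180:340],(800,600),interpolation=cv2.INTER_CUBIC))
E
```

```text
[ 0.62849973 -0.14793355  0.10672413] [ 0.00118393 -0.00346308 -0.9999933 ]
```

View pics/car1.png

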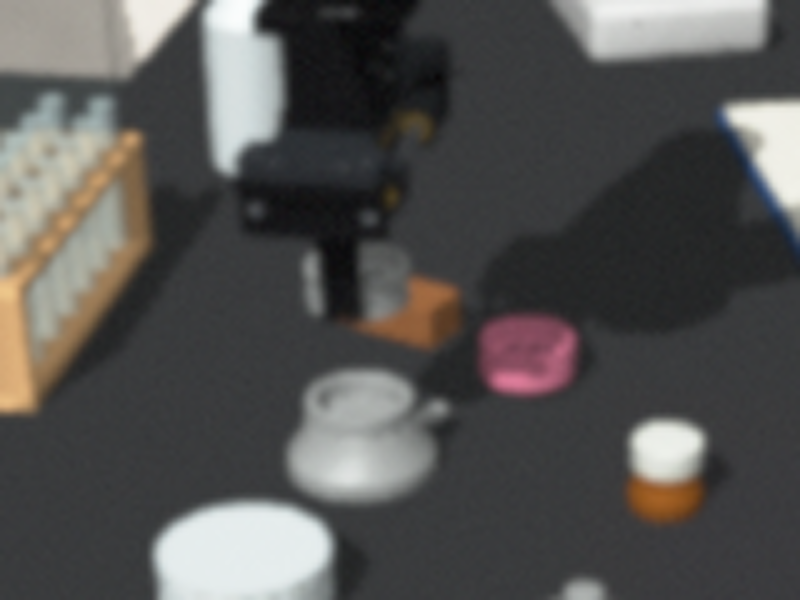

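The support is upright in the grip above the receiver. Lower to seat it.

Emit:
{"name": "move_arm", "arguments": {
  "motion": [0.02,0,0.4,0,0,0,1,0.02,0,0.8,0,0,0,1,0.02,0,1.0,0,0,0,1,0.02,0,1.15,0,0,0,1,0.02,0,1.3,0,0,0,1,0.02,0,1.4,0,0,0,1,0.02,0,1.45,0,0,0,1,0.02,0,1.46,0,0,0,1,0.02,0,1.46,0,0,0,1]
}}

```text
time_s: 6.42
tcp_pos: [0.6298, -0.1484, 0.0491]
ee_rot: [[1.0, 0.0, 0.003], [0.0, -1.0, -0.004], [0.003, 0.004, -1.0]]
wrist_force: [-0.4, 0.1, -2.3]
gripper_width: 0.639
```

Emit:
{"name": "move_arm", "arguments": {
  "motion": [0,0,0.03,0,0,0,1,0,0,0.03,0,0,0,1,0,0,0.03,0,0,0,0.2,0,0,0.03,0,0,0,-1,0,0,0.03,0,0,0,-1,0,0,0.03,0,0,0,-1,0,0,0.03,0,0,0,-1,0,0,0.03,0,0,0,-1,0,0,0.03,0,0,0,-1,0,0,-1,0,0,0,-1,0,0,-2,0,0,0,-1,0,0,-3,0,0,0,-1,-2,-4,-3,0,0,0,-1,-2,-4,-3,0,0,0,-1,-2,-4,-3,0,0,0,-1,-2,-4,-3,0,0,0,-1,-2,-4,-3,0,0,0,-1,-2,-4,-3,0,0,0,-1]
}}

```text
time_s: 7.92
tcp_pos: [0.5482, 0.0144, 0.1689]
ee_rot: [[1.0, 0.004, 0.003], [0.004, -1.0, -0.003], [0.003, 0.003, -1.0]]
wrist_force: [0.7, -0.1, 0.5]
gripper_width: 1.001
```

```bash
python3 - <<'E'
from h import *
print(r.sense()["tcp_pos"],r.sense()["ee_rot"])
a=imaging.capture("side");b=imaging.capture("top")
cv2.imwrite("pics/s1t.png",b)
X=np.array([.6295,-.1475,0])
cv2.imwrite("pics/s1.png",np.hstack([cv2.resize(a[140:220,200:310],(400,300)),cv2.resize(b[130:205,310:410],(400,300),interpolation=cv2.INTER_CUBIC)]))
E
```

```text
[0.54819405 0.01442245 0.1689141 ] [[ 0.99998527  0.00446204  0.00308923]
 [ 0.00447186 -0.99998495 -0.00317794]
 [ 0.003075    0.00319171 -0.99999018]]
```

View pics/s1.png

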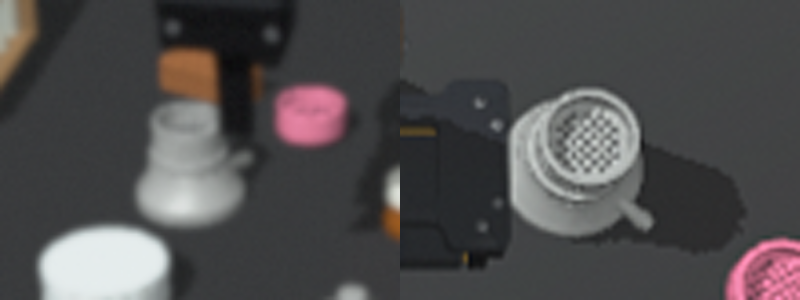

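Support sits level on the receiver. On to the ring at (452, 250).

Emit:
{"name": "move_arm", "arguments": {
  "motion": [-2.38,-5.9,0,0,0,0,-1,-2.38,-5.9,0,0,0,0,-1,-2.38,-5.9,0,0,0,0,-1,-2.38,-5.9,0,0,0,0,-1,-2.38,-5.9,0,0,0,0,-1,-2.38,-5.9,0,0,0,0,-1,-2.38,-5.9,0,0,0,0,-1,-2.38,-5.9,0,0,0,0,-1,-2.38,-5.9,2,0,0,0,-1,-2.38,-5.9,2,0,0,0,-1,-2.38,-5.9,2,0,0,0,-1,-2.38,-5.9,2,0,0,0,-1,-2.38,-5.9,2,0,0,0,-1]
}}

```text
time_s: 9.1
tcp_pos: [0.4564, 0.2475, 0.089]
ee_rot: [[1.0, 0.0, 0.006], [0.0, -1.0, -0.003], [0.006, 0.003, -1.0]]
wrist_force: [0.1, 0.0, 0.2]
gripper_width: 1.001
```

```bash
python3 - <<'E'
from m import *
print(r.sense()["tcp_pos"])
a=imaging.capture("side");b=imaging.capture("top")
cv2.imwrite("pics/r1.png",np.hstack([cv2.resize(a[220:320,230:370],(400,300)),cv2.resize(b[140:290,150:350],(400,300))]))
for im in (cv2.imread("pics/s1t.png"),b):
    u=proj("top",[.63,-.148,.067]); print(u,fitcirc("top",im,u,.067,.028,half=20))
u=proj("side",[.63,-.148,.067]); print(u,fitcirc("side",a,u,.067,.028,half=16))
E
```

```text
[0.45642834 0.24754289 0.0890027 ]
[356.58991481 163.33746142] (array([ 0.63041799, -0.14861284]), np.float64(0.0012145003782153179), array([ 0.62896668, -0.14768643,  0.02936599]), 34)
[356.58991481 163.33746142] (array([ 0.6302498 , -0.14862873]), np.float64(0.0012413096945862651), array([ 0.6288674 , -0.14773961,  0.02930311]), 33)
[250.35810527 171.19770387] (array([ 0.62431921, -0.15831558]), np.float64(0.004063843068803417), array([ 0.6195847 , -0.1467719 ,  0.03853426]), 10)
```

View pics/r1.png

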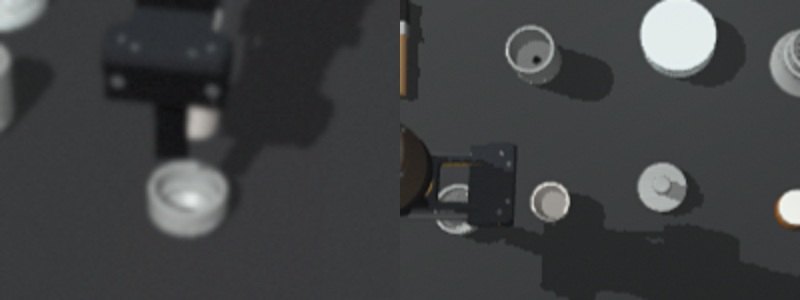

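Emit:
{"name": "move_arm", "arguments": {
  "motion": [-0.12,-0.075,0,0.03,-0.07,0,-1,-0.12,-0.075,0.6,0.03,-0.07,0,-1,-0.12,-0.075,1.3,0.03,-0.07,0,-1,-0.12,-0.075,1.8,0.03,-0.07,0,-1,-0.12,-0.075,2.0,0.03,-0.07,0,-1,-0.12,-0.075,2.0,0.03,-0.07,0,-1,-0.12,-0.075,2.0,0.03,-0.07,0,-1,-0.12,-0.075,2.0,0.03,-0.07,0,1,-0.12,-0.075,2.0,0.03,-0.07,0,1,-0.12,-0.075,2.0,0.03,-0.07,0,1,-0.12,-0.075,2.0,0.03,-0.07,0,1,-0.12,-0.075,2.0,0.03,-0.07,0,1,-0.12,-0.075,2.0,0.03,-0.07,0,1,-0.12,-0.075,2.0,0.03,-0.07,0,1,-0.12,-0.075,2.0,0.03,-0.07,0,1,-0.12,-0.075,2.0,0.03,-0.07,0,1,-0.12,-0.075,2.0,0.03,-0.07,0,1,-0.12,-0.075,2.0,0.03,-0.07,0,1]
}}

```text
time_s: 10.7
tcp_pos: [0.4523, 0.2514, 0.01]
ee_rot: [[1.0, 0.001, 0.001], [0.001, -1.0, 0.002], [0.001, -0.002, -1.0]]
wrist_force: [0.6, -0.8, 2.9]
gripper_width: 0.628
```

Emit:
{"name": "move_arm", "arguments": {
  "motion": [0,0,-0.5,0,0,0,1,0,0,-1.2,0,0,0,1,0,0,-2,0,0,0,1,0,0,-2.8,0,0,0,1,0.4,0.9,-3.25,0,0,0,1,0.8,1.8,-3.25,0,0,0,1,1.2,2.7,-3.25,0,0,0,1,1.6,3.6,-3.25,0,0,0,1,2.0,4.5,-3.25,0,0,0,1,2.4,5.4,-3.25,0,0,0,1,2.8,6.3,-3.25,0,0,0,1,3.2,7.2,-3.25,0,0,0,1,3.6,8.1,-3.25,0,0,0,1,4.0,9.0,-3.25,0,0,0,1,4.3,9.7,-3.25,0,0,0,1,4.44,9.98,-3.25,0,0,0,1,4.44,9.98,-3.25,0,0,0,1,4.44,9.98,-3.25,0,0,0,1,4.44,9.98,-3.25,0,0,0,1]
}}

```text
time_s: 12.28
tcp_pos: [0.6292, -0.147, 0.1387]
ee_rot: [[1.0, 0.001, -0.0], [0.001, -1.0, 0.003], [-0.0, -0.003, -1.0]]
wrist_force: [0.3, -0.3, -1.3]
gripper_width: 0.633
```

```bash
python3 - <<'E'
from h import *
print(r.sense()["tcp_pos"],r.sense()["ee_rot"].round(4))
a=imaging.capture("side")
cv2.imwrite("pics/car2.png",cv2.resize(a[100:220,180:340],(800,600),interpolation=cv2.INTER_CUBIC))
E
```

```text
[ 0.62920596 -0.14696454  0.13870907] [[ 1.0e+00  1.3e-03 -4.0e-04]
 [ 1.3e-03 -1.0e+00  2.7e-03]
 [-4.0e-04 -2.7e-03 -1.0e+00]]
```

View pics/car2.png

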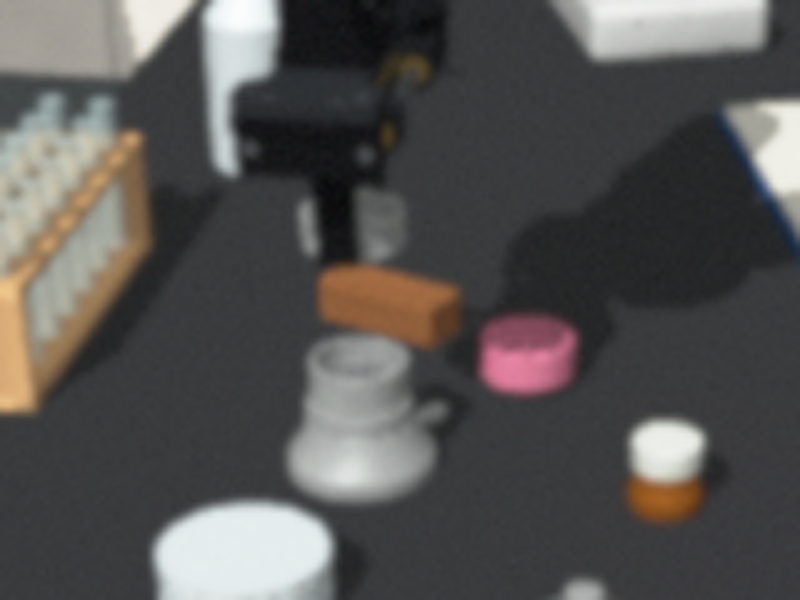

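Ring is level above the seated support. Lower it.

Emit:
{"name": "move_arm", "arguments": {
  "motion": [0.02,0.03,0.5,0,0,0,1,0.02,0.03,1.0,0,0,0,1,0.02,0.03,1.3,0,0,0,1,0.02,0.03,1.45,0,0,0,1,0.02,0.03,1.6,0,0,0,1,0.02,0.03,1.7,0,0,0,1,0.02,0.03,1.74,0,0,0,1,0.02,0.03,1.75,0,0,0,1,0.02,0.03,1.76,0,0,0,1,0.02,0.03,1.76,0,0,0,1]
}}

```text
time_s: 13.17
tcp_pos: [0.6306, -0.1478, 0.0694]
ee_rot: [[1.0, 0.002, 0.002], [0.002, -1.0, 0.002], [0.002, -0.002, -1.0]]
wrist_force: [0.1, 0.1, -2.3]
gripper_width: 0.631
```

Emit:
{"name": "move_arm", "arguments": {
  "motion": [0,0,0.03,0,0,0,1,0,0,0.03,0,0,0,1,0,0,0.03,0,0,0,0.2,0,0,0.03,0,0,0,-1,0,0,0.03,0,0,0,-1,0,0,0.03,0,0,0,-1,0,0,0.03,0,0,0,-1,0,0,0.03,0,0,0,-1,0,0,0.03,0,0,0,-1,0,0,-1,0,0,0,-1,0,0,-2,0,0,0,-1,0,0,-3,0,0,0,-1,0,-4,-3,0,0,0,-1,0,-7.95,-3,0,0,0,-1,0,-7.95,-3,0,0,0,-1,0,-7.95,-3,0,0,0,-1,0,-7.95,-3,0,0,0,-1,0,-7.95,-3,0,0,0,-1,0,-7.95,-3,0,0,0,-1,0,-7.95,-3,0,0,0,-1]
}}

```text
time_s: 14.83
tcp_pos: [0.6295, 0.1737, 0.1901]
ee_rot: [[1.0, 0.005, 0.002], [0.005, -1.0, 0.003], [0.002, -0.003, -1.0]]
wrist_force: [-0.0, -1.1, 0.6]
gripper_width: 1.001
```

```bash
python3 - <<'E'
from m import *
print(r.sense()["tcp_pos"],r.sense()["ee_rot"].round(4))
a=imaging.capture("side");b=imaging.capture("top")
cv2.imwrite("pics/s2.png",np.hstack([cv2.resize(a[140:220,200:310],(400,300)),cv2.resize(b[130:205,310:410],(400,300),interpolation=cv2.INTER_CUBIC)]))
cv2.imwrite("pics/s2b.png",np.hstack([cv2.resize(a[160:280,150:310],(400,300)),cv2.resize(b[110:230,150:310],(400,300))]))
u=proj("top",[.63,-.148,.087]); print(u,fitcirc("top",b,u,.087,.028,half=20))
E
```

```text
[0.62954242 0.17373346 0.1900862 ] [[ 1.      0.0046  0.0022]
 [ 0.0046 -1.      0.003 ]
 [ 0.0023 -0.003  -1.    ]]
[357.91740082 160.55952507] (array([ 0.63135257, -0.14852356]), np.float64(0.0006815093005761847), array([ 0.63112787, -0.14840804,  0.02820205]), 32)
```

View pics/s2.png

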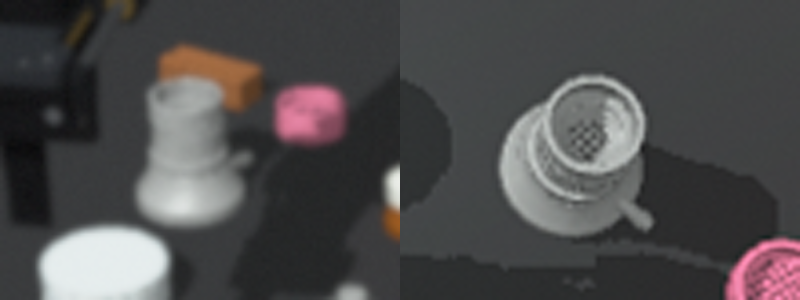

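View pics/s2b.png

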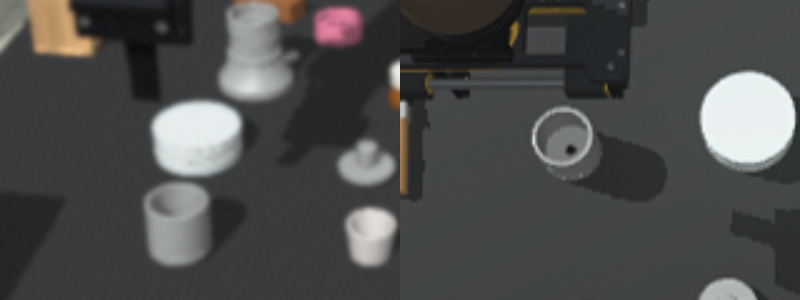

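The ring is seated: its rim fit at z=87 mm gives (631, -148.5) with a radius of 28.2. Now the funnel at (630.5, 170).

Emit:
{"name": "move_arm", "arguments": {
  "motion": [0.02,0.09,0.9,-0.03,-0.02,0,-1,0.02,0.09,1.8,-0.03,-0.02,0,-1,0.02,0.09,2.6,-0.03,-0.02,0,-1,0.02,0.09,3.3,-0.03,-0.02,0,-1,0.02,0.09,3.9,-0.03,-0.02,0,-1,0.02,0.09,4.25,-0.03,-0.02,0,-1,0.02,0.09,4.25,-0.03,-0.02,0,-1,0.02,0.09,4.25,-0.03,-0.02,0,-1,0.02,0.09,4.25,-0.03,-0.02,0,1,0.02,0.09,4.25,-0.03,-0.02,0,1,0.02,0.09,4.25,-0.03,-0.02,0,1,0.02,0.09,4.25,-0.03,-0.02,0,1,0.02,0.09,4.25,-0.03,-0.02,0,1,0.02,0.09,4.25,-0.03,-0.02,0,1,0.02,0.09,4.25,-0.03,-0.02,0,1,0.02,0.09,4.25,-0.03,-0.02,0,1,0.02,0.09,4.25,-0.03,-0.02,0,1,0.02,0.09,4.25,-0.03,-0.02,0,1,0.02,0.09,4.25,-0.03,-0.02,0,1]
}}

```text
time_s: 16.52
tcp_pos: [0.6311, 0.1715, 0.0203]
ee_rot: [[1.0, 0.008, 0.001], [0.008, -1.0, 0.001], [0.001, -0.001, -1.0]]
wrist_force: [-1.4, 1.4, 5.1]
gripper_width: 0.642
```

Emit:
{"name": "move_arm", "arguments": {
  "motion": [0,0,-0.5,0,0,0,1,0,0,-1.2,0,0,0,1,0,0,-2,0,0,0,1,0,0,-2.8,0,0,0,1,0,0,-3.3,0,0,0,1,-0.01,0.8,-3.3,0,0,0,1,-0.01,1.6,-3.3,0,0,0,1,-0.02,2.4,-3.3,0,0,0,1,-0.02,3.2,-3.3,0,0,0,1,-0.02,4.0,-3.3,0,0,0,1,-0.03,4.8,-3.3,0,0,0,1,-0.03,5.6,-3.3,0,0,0,1,-0.04,6.4,-3.3,0,0,0,1,-0.05,7.2,-3.3,0,0,0,1,-0.05,7.8,-3.3,0,0,0,1,-0.05,8.0,-3.3,0,0,0,1,-0.05,8.0,-3.3,0,0,0,1,-0.05,8.0,-3.3,0,0,0,1,-0.05,8.0,-3.3,0,0,0,1]
}}

```text
time_s: 18.1
tcp_pos: [0.6312, -0.1475, 0.1514]
ee_rot: [[1.0, 0.009, -0.0], [0.009, -1.0, 0.001], [-0.0, -0.001, -1.0]]
wrist_force: [0.1, 0.2, -2.1]
gripper_width: 0.642
```

```bash
python3 - <<'E'
from h import *
print(r.sense()["tcp_pos"],r.sense()["ee_rot"].round(4))
a=imaging.capture("side")
cv2.imwrite("pics/car3.png",cv2.resize(a[90:210,180:340],(800,600),interpolation=cv2.INTER_CUBIC))
E
```

```text
[ 0.63122123 -0.14752584  0.15142253] [[ 1.      0.0086 -0.    ]
 [ 0.0086 -1.      0.001 ]
 [-0.     -0.001  -1.    ]]
```

View pics/car3.png

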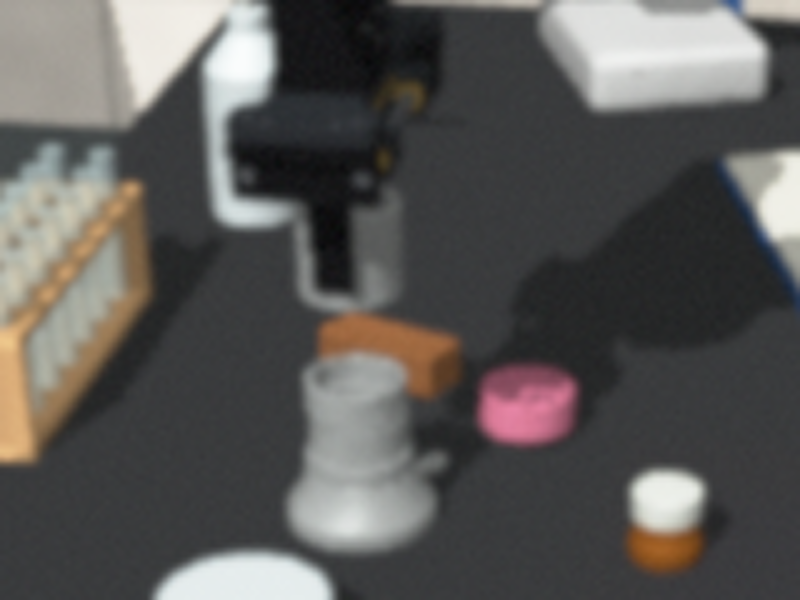

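Funnel is upright above the ring. Lower it.

Emit:
{"name": "move_arm", "arguments": {
  "motion": [0,0.02,0.4,0,0,0,1,0,0.02,0.7,0,0,0,1,0,0.02,0.9,0,0,0,1,0,0.02,1.05,0,0,0,1,0,0.02,1.2,0,0,0,1,0,0.02,1.28,0,0,0,1,0,0.02,1.31,0,0,0,1,0,0.02,1.32,0,0,0,1,0,0.02,1.32,0,0,0,1]
}}

```text
time_s: 18.9
tcp_pos: [0.6318, -0.148, 0.0994]
ee_rot: [[1.0, 0.009, 0.001], [0.009, -1.0, 0.001], [0.001, -0.001, -1.0]]
wrist_force: [1.3, 0.2, -1.8]
gripper_width: 0.645
```

Emit:
{"name": "move_arm", "arguments": {
  "motion": [0,0,0.03,0,0,0,1,0,0,0.03,0,0,0,1,0,0,0.03,0,0,0,0.2,0,0,0.03,0,0,0,-1,0,0,0.03,0,0,0,-1,0,0,0.03,0,0,0,-1,0,0,0.03,0,0,0,-1,0,0,0.03,0,0,0,-1,0,0,0.03,0,0,0,-1,0,0,-0.8,0,0,0,-1,0,0,-1.6,0,0,0,-1,0,0,-2.4,0,0,0,-1,0,0,-3.2,0,0,0,-1,-3.74,-4.24,-3.2,0,0,0,-1,-3.74,-4.24,-3.2,0,0,0,-1,-3.74,-4.24,-3.2,0,0,0,-1,-3.74,-4.24,-3.2,0,0,0,-1,-3.74,-4.24,-3.2,0,0,0,-1,-3.74,-4.24,-3.2,0,0,0,-1,-3.74,-4.24,-3.2,0,0,0,-1]
}}

```text
time_s: 20.57
tcp_pos: [0.478, 0.022, 0.228]
ee_rot: [[1.0, 0.013, 0.002], [0.013, -1.0, 0.002], [0.002, -0.002, -1.0]]
wrist_force: [0.2, -1.0, 0.2]
gripper_width: 0.997
```

```bash
python3 - <<'E'
from m import *
print(r.sense()["tcp_pos"],r.sense()["ee_rot"].round(4))
a=imaging.capture("side");b=imaging.capture("top")
cv2.imwrite("pics/s3.png",np.hstack([cv2.resize(a[120:220,200:335],(400,300)),cv2.resize(b[130:205,310:410],(400,300),interpolation=cv2.INTER_CUBIC)]))
u=proj("top",[.63,-.148,.137]); print(u,fitcirc("top",b,u,.137,.028,half=20))
# lid knob in side image
for nm,q in(("funneltop",[.631,-.148,.137]),("knobtop",[.4808,.0205,.036])): print(nm,proj("side",q),proj("top",q))
cv2.imwrite("pics/lid.png",cv2.resize(a[170:260,230:350],(800,600),interpolation=cv2.INTER_CUBIC))
E
```

```text
[0.47804348 0.02196153 0.22797428] [[ 0.9999  0.0133  0.0022]
 [ 0.0133 -0.9999  0.0019]
 [ 0.0022 -0.0019 -1.    ]]
[361.49353934 153.07461904] (array([ 0.63176476, -0.14859309]), np.float64(0.00055715595158598), array([ 0.63101665, -0.14817482,  0.02868002]), 34)
funneltop [248.9675907  147.88585542] [361.48017729 152.61289625]
knobtop [295.55954808 217.35562474] [280.57373838 231.36060885]
```

View pics/s3.png

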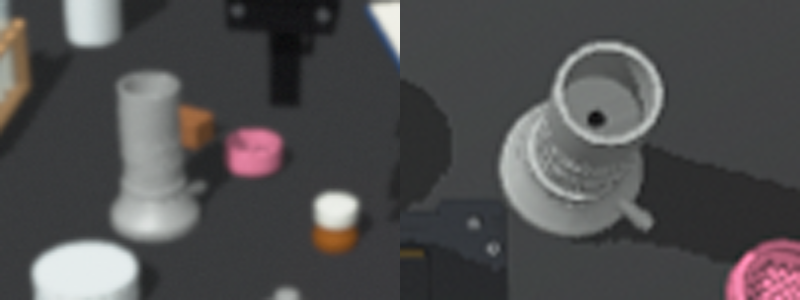

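View pics/lid.png

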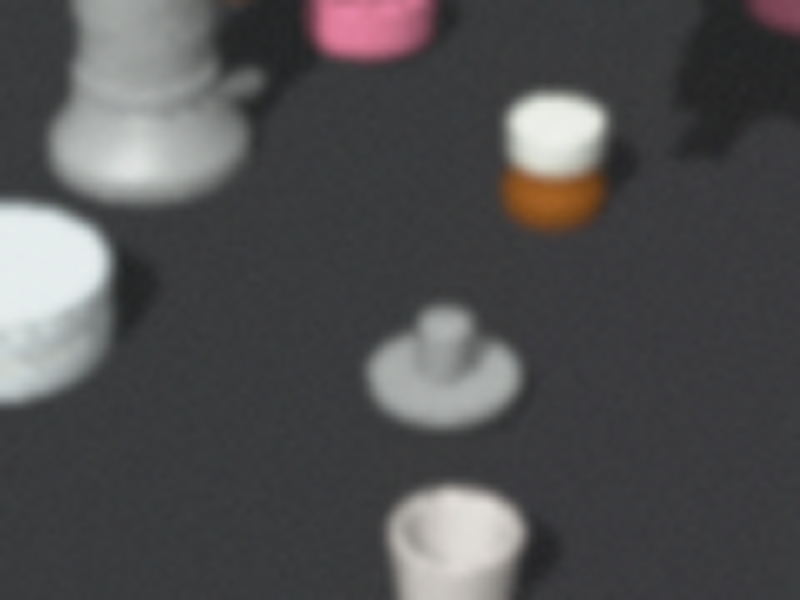

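The funnel's rim fit at z=137 mm gives (631.5, -148.5), and it stands upright. The lid knob's top, at side pixel about (296.7,217.5), agrees with the prediction (295.6,217.4). Go down to the knob.

Emit:
{"name": "move_arm", "arguments": {
  "motion": [0.04,0.05,0.9,-0.02,-0.02,0.15,-1,0.04,0.05,1.8,-0.02,-0.02,0.15,-1,0.04,0.05,2.7,-0.02,-0.02,0.15,-1,0.04,0.05,3.6,-0.02,-0.02,0.15,-1,0.04,0.05,4.3,-0.02,-0.02,0.15,-1,0.04,0.05,4.8,-0.02,-0.02,0.15,-1,0.04,0.05,4.8,-0.02,-0.02,0.15,-1,0.04,0.05,4.8,-0.02,-0.02,0.15,-1]
}}

```text
time_s: 21.33
tcp_pos: [0.4831, 0.0178, 0.0349]
ee_rot: [[1.0, -0.003, -0.001], [-0.003, -1.0, -0.002], [-0.001, 0.002, -1.0]]
wrist_force: [1.0, 0.5, 0.0]
gripper_width: 1.001
```

```bash
python3 - <<'E'
from m import *
print(r.sense()["tcp_pos"],r.sense()["ee_rot"].round(4))
a=imaging.capture("side")
cv2.imwrite("pics/lid2.png",cv2.resize(a[170:260,230:350],(800,600),interpolation=cv2.INTER_CUBIC))
E
```

```text
[0.48310356 0.01784423 0.03494363] [[ 1.     -0.0031 -0.0011]
 [-0.0031 -1.     -0.002 ]
 [-0.0011  0.002  -1.    ]]
```

View pics/lid2.png

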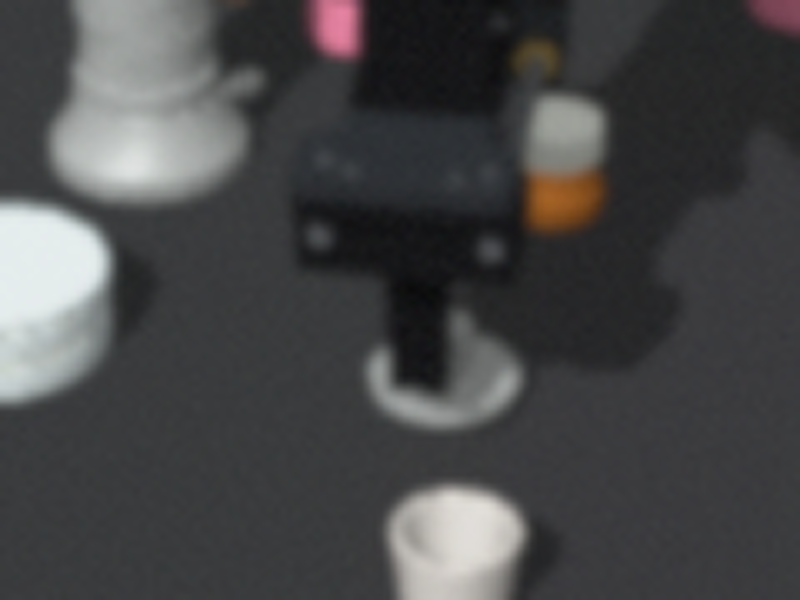

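The finger sits slightly left of the knob, consistent with TCP x being about 3–4 mm too large. I correct that, descend the rest and close.

Emit:
{"name": "move_arm", "arguments": {
  "motion": [-0.09,-0.07,0,0,0,0,-1,-0.09,-0.07,0.1,0,0,0,-1,-0.09,-0.07,0.25,0,0,0,-1,-0.09,-0.07,0.4,0,0,0,-1,-0.09,-0.07,0.46,0,0,0,-1,-0.09,-0.07,0.46,0,0,0,-1,-0.09,-0.07,0.46,0,0,0,-1,-0.09,-0.07,0.46,0,0,0,1,-0.09,-0.07,0.46,0,0,0,1,-0.09,-0.07,0.46,0,0,0,1,-0.09,-0.07,0.46,0,0,0,1,-0.09,-0.07,0.46,0,0,0,1,-0.09,-0.07,0.46,0,0,0,1,-0.09,-0.07,0.46,0,0,0,1,-0.09,-0.07,0.46,0,0,0,1,-0.09,-0.07,0.46,0,0,0,1,-0.09,-0.07,0.46,0,0,0,1,-0.09,-0.07,0.46,0,0,0,1]
}}

```text
time_s: 22.88
tcp_pos: [0.4805, 0.0211, 0.0178]
ee_rot: [[1.0, -0.003, 0.002], [-0.003, -1.0, -0.001], [0.002, 0.001, -1.0]]
wrist_force: [0.4, -1.3, -0.6]
gripper_width: 0.25
```

Emit:
{"name": "move_arm", "arguments": {
  "motion": [0,0,0.02,0,0,0,1,0,0,0.02,0,0,0,1,0,0,0.02,0,0,0,1,0,0,0.02,0,0,0,1,0,0,0.02,0,0,0,1,0,0,0.02,0,0,0,1]
}}

```text
time_s: 23.38
tcp_pos: [0.4806, 0.0212, 0.0176]
ee_rot: [[1.0, -0.002, 0.002], [-0.002, -1.0, -0.001], [0.002, 0.001, -1.0]]
wrist_force: [-1.0, 0.7, 5.9]
gripper_width: 0.224
```

Held at ≈19.5 mm (the knob is 20 mm). Lift and look.

Emit:
{"name": "move_arm", "arguments": {
  "motion": [0,0,-0.2,0,0,0,1,0,0,-0.6,0,0,0,1,0,0,-1.2,0,0,0,1,0,0,-2.0,0,0,0,1,0,0,-2.8,0,0,0,1,0,0,-3.6,0,0,0,1,0,0,-4.2,0,0,0,1,0,0,-4.4,0,0,0,1,0,0,-4.4,0,0,0,1,0,0,-4.4,0,0,0,1]
}}

```text
time_s: 24.22
tcp_pos: [0.4793, 0.0213, 0.1928]
ee_rot: [[1.0, -0.003, 0.001], [-0.003, -1.0, -0.0], [0.001, 0.0, -1.0]]
wrist_force: [0.4, -1.5, -1.6]
gripper_width: 0.218
```

```bash
python3 - <<'E'
from m import *
print(r.sense()["tcp_pos"],r.sense()["ee_rot"].round(4))
a=imaging.capture("side")
cv2.imwrite("pics/lid3.png",cv2.resize(a[70:190,210:370],(800,600),interpolation=cv2.INTER_CUBIC))
E
```

```text
[0.47930139 0.02131943 0.19284229] [[ 1.0e+00 -2.9e-03  1.0e-03]
 [-2.9e-03 -1.0e+00 -5.0e-04]
 [ 1.0e-03  5.0e-04 -1.0e+00]]
```

View pics/lid3.png

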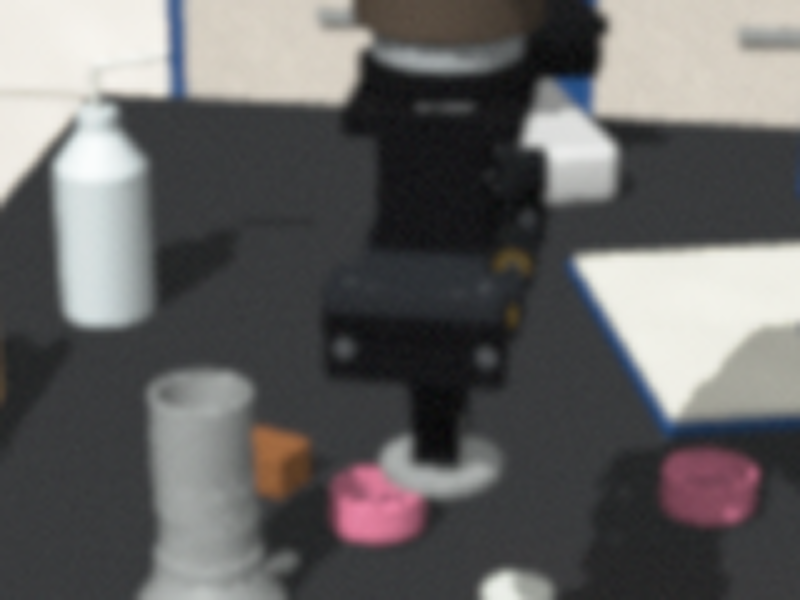

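Lid hangs level. Check its offset from the TCP using the disc.

```bash
python3 - <<'E'
from m import *
print(onz("side",(298.3,162.2),.187))
print(onz("side",(228.9+.0,70+393/5),.137), "funnel rim approx (check ~.631,-.148)")
x=210+(148+253)/2/5; print(onz("side",(x,70+394/5-.4),.137))
E
```

```text
[0.47613279 0.02207309 0.187     ]
[ 0.68328549 -0.13539451  0.137     ] funnel rim approx (check ~.631,-.148)
[ 0.62726662 -0.14517246  0.137     ]
```

Emit:
{"name": "move_arm", "arguments": {
  "motion": [0.7,0.8,0,0,0,0,1,1.3,1.5,0,0,0,0,1,2.0,2.2,0,0,0,0,1,2.6,2.9,0,0,0,0,1,3.2,3.6,0,0,0,0,1,3.6,4.0,0,0,0,0,1,3.81,4.22,0,0,0,0,1,3.81,4.22,0,0,0,0,1,3.81,4.22,0,0,0,0,1,3.81,4.22,0,0,0,0,1,3.81,4.22,0.3,0,0,0,1,3.81,4.22,0.3,0,0,0,1]
}}

```text
time_s: 25.27
tcp_pos: [0.6287, -0.1468, 0.1778]
ee_rot: [[1.0, -0.002, -0.006], [-0.002, -1.0, -0.0], [-0.006, 0.0, -1.0]]
wrist_force: [-0.3, 0.7, -2.8]
gripper_width: 0.22
```

```bash
python3 - <<'E'
from m import *
print(r.sense()["tcp_pos"],r.sense()["ee_rot"].round(4))
a=imaging.capture("side")
cv2.imwrite("pics/lid4.png",cv2.resize(a[80:200,180:340],(800,600),interpolation=cv2.INTER_CUBIC))
E
```

```text
[ 0.62874602 -0.14681883  0.17782466] [[ 1.0e+00 -2.2e-03 -5.7e-03]
 [-2.2e-03 -1.0e+00 -1.0e-04]
 [-5.7e-03  1.0e-04 -1.0e+00]]
```

View pics/lid4.png

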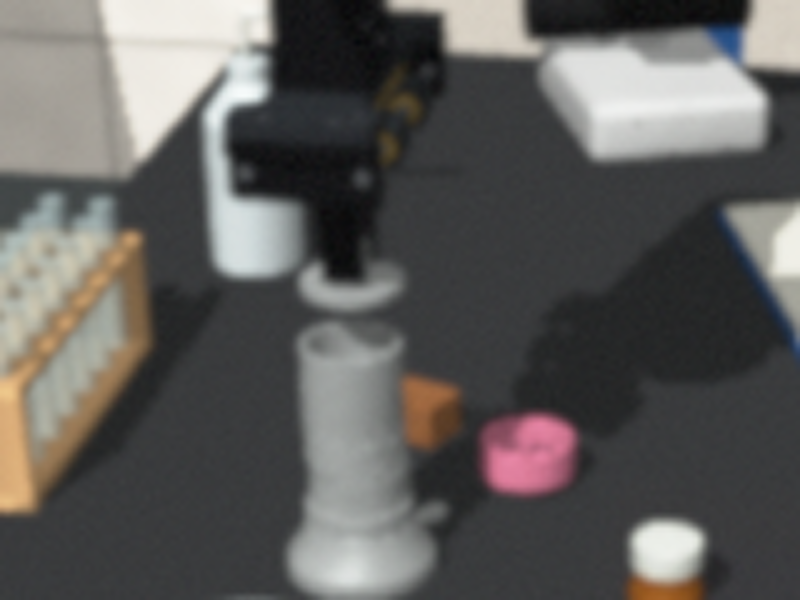

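The lid disc (352,285) is centred over the funnel rim (350,340). Lower with a small correction.

Emit:
{"name": "move_arm", "arguments": {
  "motion": [0.06,0.04,0,0,0.06,0,1,0.06,0.04,0.1,0,0.06,0,1,0.06,0.04,0.25,0,0.06,0,1,0.06,0.04,0.4,0,0.06,0,1,0.06,0.04,0.55,0,0.06,0,1,0.06,0.04,0.68,0,0.06,0,1,0.06,0.04,0.76,0,0.06,0,1,0.06,0.04,0.79,0,0.06,0,1,0.06,0.04,0.8,0,0.06,0,1]
}}

```text
time_s: 26.07
tcp_pos: [0.6314, -0.1488, 0.1468]
ee_rot: [[1.0, -0.002, 0.0], [-0.002, -1.0, -0.001], [0.0, 0.001, -1.0]]
wrist_force: [-0.4, 0.3, 0.3]
gripper_width: 0.22
```

Seated height has been reached. Release, then retreat straight up and away.

Emit:
{"name": "move_arm", "arguments": {
  "motion": [0,0,0.02,0,0,0,1,0,0,0.02,0,0,0,1,0,0,0.02,0,0,0,0.4,0,0,0.02,0,0,0,0,0,0,0.02,0,0,0,-1,0,0,0,0,0,0,-1,0,0,0,0,0,0,-1,0,0,0,0,0,0,-1,0,0,0,0,0,0,-1,0,0,-0.5,0,0,0,-1,0,0,-1.0,0,0,0,-1,0,0,-1.8,0,0,0,-1,0,0,-2.5,0,0,0,-1,-2,-5,-2.5,0,0,0,-1,-2,-5,-2.5,0,0,0,-1,-2,-5,-2.5,0,0,0,-1,-2,-5,-2.5,0,0,0,-1,-2,-5,-2.5,0,0,0,-1,-2,-5,-2.5,0,0,0,-1,-2,-5,-2.5,0,0,0,-1]
}}

```text
time_s: 27.73
tcp_pos: [0.5509, 0.0538, 0.2472]
ee_rot: [[1.0, 0.003, 0.001], [0.003, -1.0, -0.0], [0.001, 0.0, -1.0]]
wrist_force: [0.4, 0.9, -0.3]
gripper_width: 0.997
```

```bash
python3 - <<'E'
from m import *
s=r.sense();print(s["tcp_pos"],s["time_s"],s["gripper_width"],s["wrist_force"])
a=imaging.capture("side");b=imaging.capture("top")
cv2.imwrite("pics/fin.png",np.hstack([cv2.resize(a[100:220,190:310],(400,400),interpolation=cv2.INTER_CUBIC),cv2.resize(b[125:205,310:390],(400,400),interpolation=cv2.INTER_CUBIC)]))
cv2.imwrite("pics/finall.png",np.hstack([cv2.resize(a,(400,300)),cv2.resize(b,(400,300))]))
u=proj("top",[.631,-.148,.143]); print(fitcirc("top",b,u,.143,.028,half=20))
print("knob pred",proj("side",[.631,-.148,.165]),"top",proj("top",[.631,-.148,.165]))
E
```

```text
[0.55091835 0.05378132 0.2471534 ] 27.7333 0.9973921926468327 [ 0.36666804  0.94829145 -0.26239166]
(array([ 0.63179399, -0.14930399]), np.float64(0.0005738181730850576), array([ 0.63078434, -0.14879042,  0.02890261]), 34)
knob pred [248.53649103 138.18187804] top [363.66038255 148.03291913]
```

View pics/fin.png

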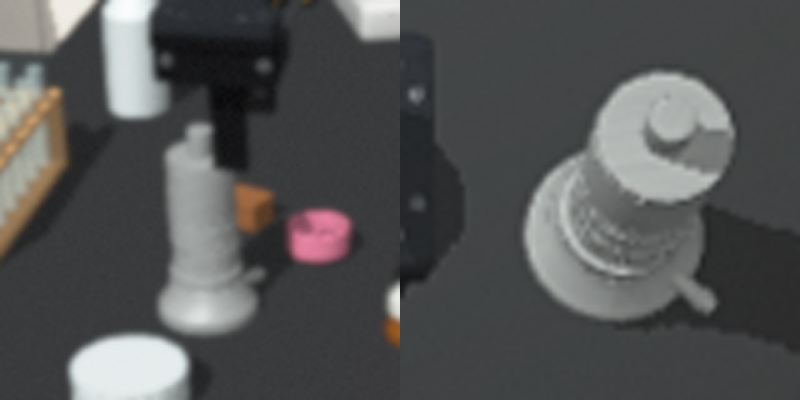

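View pics/finall.png

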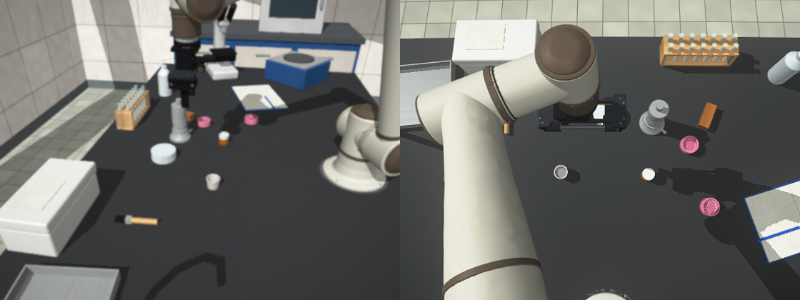

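The stack looks complete. The knob top at side pixel (250,138.4) compares with a prediction of (248.5,138.2). I move the arm clear for one unobstructed check.

Emit:
{"name": "move_arm", "arguments": {
  "motion": [-1.5,-4,0,0,0,0,-1,-1.5,-4,0,0,0,0,-1,-1.5,-4,0,0,0,0,-1,-1.5,-4,0,0,0,0,-1,-1.5,-4,0,0,0,0,-1,-1.5,-4,0,0,0,0,-1,-1.5,-4,0,0,0,0,-1,-1.5,-4,0,0,0,0,-1,-1.5,-4,0,0,0,0,-1]
}}

```text
time_s: 28.58
tcp_pos: [0.4928, 0.2099, 0.2464]
ee_rot: [[1.0, -0.004, 0.0], [-0.004, -1.0, -0.001], [0.0, 0.001, -1.0]]
wrist_force: [-0.2, 0.7, -0.4]
gripper_width: 0.998
```

```bash
python3 - <<'E'
from m import *
a=imaging.capture("side")
cv2.imwrite("pics/fin2.png",cv2.resize(a[120:210,190:310],(800,600),interpolation=cv2.INTER_CUBIC))
E
```

```text
(no output)
```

View pics/fin2.png

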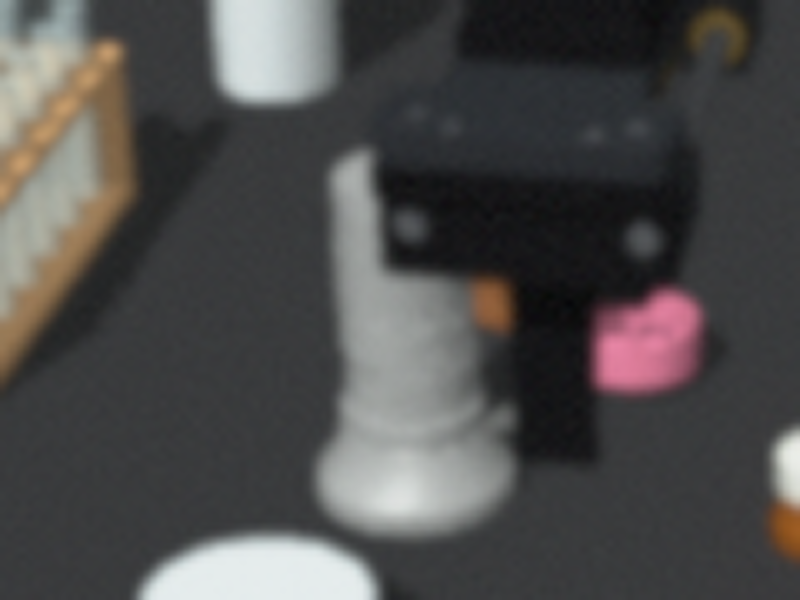

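The gripper now hides the stack's upper right, so I move it toward −x.

Emit:
{"name": "move_arm", "arguments": {
  "motion": [-2.5,-2,0,0,0,0,-1,-2.5,-2,0,0,0,0,-1,-2.5,-2,0,0,0,0,-1,-2.5,-2,0,0,0,0,-1,-2.5,-2,0,0,0,0,-1,-2.5,-2,0,0,0,0,-1,-2.5,-2,0,0,0,0,-1]
}}

```text
time_s: 29.22
tcp_pos: [0.3939, 0.2895, 0.2463]
ee_rot: [[1.0, -0.006, 0.001], [-0.006, -1.0, -0.002], [0.001, 0.002, -1.0]]
wrist_force: [-0.6, -0.7, 0.5]
gripper_width: 1.0
```

```bash
python3 - <<'E'
from m import *
a=imaging.capture("side");b=imaging.capture("top")
cv2.imwrite("pics/fin3.png",np.hstack([cv2.resize(a[120:210,190:310],(400,300),interpolation=cv2.INTER_CUBIC),cv2.resize(b,(400,300))]))
E
```

```text
(no output)
```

View pics/fin3.png

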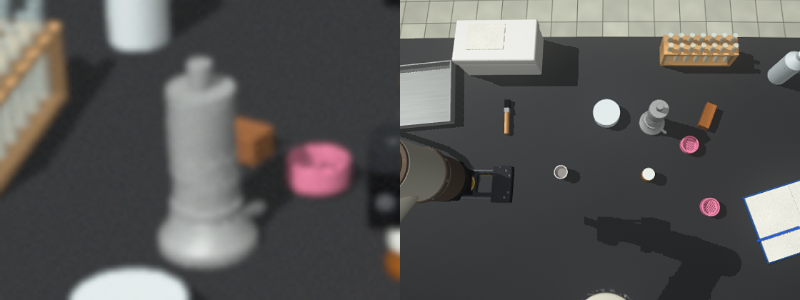

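The clear view shows a straight stack with no gaps and the lid flat on top (knob at 200,65). The bystanders are in their original places, and the gripper is clear.

```bash
python3 -c "
from station import r
print(r.finish_job(), r.sense()['time_s'])"
```

```text
the job is handed in; nothing more can be done
the job is handed in; nothing more can be done
```

The filter holder is assembled on the receiver, and I handed it in after about 29 s on the robot's clock. I seated the grey perforated support first, then the ring, the funnel and the lid. Each part was released at its seated height, and I looked at the stack after every one.

- **Alignment:** top-view rim fits put the support, ring, funnel and lid within about 2 mm of each other sideways, at around (631, -148.5) mm.
- **Height and tilt:** TCP heights at release were within about 1 mm of the seated values. The lid knob's top was where it should be in the side view, to about 1.5 pixels. The last clear side view shows a straight stack with no gaps.
- **Bystanders:** by eye, the dishes, jar, crucible, slide box, brush and both pink look-alikes are where they started. I did not measure them again. The gripper was open and well clear of everything.

**Disagreements and failed checks:**
- The side camera read x about 2–4 mm lower than the top camera, so I relied on the top camera for placing.
- The side-view rim fit on the seated support was poor (4 mm rms), and I discarded it.
- An automatic circle search on the receiver found nothing. I used rim fits and an overlay instead.

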